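# Put the washed gel-lab ware away

### The arm

A 6-joint arm with a two-finger parallel gripper is mounted at the origin on the work surface. World frame = base frame: x ahead of the robot, y to its left, z up, the work surface at z = 0. Lengths are in m, angles in degrees, forces in N, time in s.
With the tool pointing down it reaches from about 0.3 to 0.75 m from the base axis. Payload 8.5 kg.
Tool frame: the origin (TCP) lies midway between the tips of the shut fingers; the grasp point (between the pads) lies 19 mm behind it; z points along the fingers, y is the direction in which the jaws open and shut (so a half turn about z gives the same grasp; the last joint's range is limited). The gripper opens to 88 mm and grips with 3 to 60 N. Pads are 18 mm wide; open, the fingers measure 123 mm over their backs; the gripper's body (75 mm by 187 mm) begins 45 mm behind the grasp point.
Start: joints at [63.753, 21.807, 74.336, -0, 83.858, -12.336], TCP at [0.132, 0.534, 0.239] pointing down, gripper open.
Joint ranges: [-178.18, 178.18], [-50.72, 133.34], [12.68, 142.11], [-81.47, 261.47], [9.98, 163.14], [-165.26, 165.26]. Speed limits (degrees/s): [136.94, 136.94, 180, 180, 180, 180].

### API

Orientations are given as [roll, pitch, yaw] about the fixed x, y, z axes, in that order (R = Rz(yaw) Ry(pitch) Rx(roll)).
In Python, from workcell import bot gives the robot as it stands.
- The arm moves only by the shell command python3 -m handwheel 'ROWS'. ROWS is JSON, a list of rows, each an object with "translation": the shift along the world's x, y, z in cm, a list of three; "yaw": the turn about the world's z in degrees; "claw": the opening, from 0 (shut) to 1 (fully open). A call has 1 to 8 rows; each row is the pose to reach, as a shift and turn from the pose measured when the call began; what a row does not reach only later rows make up. A row lasts 1/8 s, in which the tool goes at most 62.5 mm and 10.7 degrees, less where a joint would pass 70% of its speed; a pose out of reach is approached as far as the arm can. A call with a gripper value outside its range is refused whole. The fingers move at their own pace and stop on an object; the grip force is fixed at half the most. Time passes only in rows, so rows that repeat a pose let the fingers close. It gives the time, the measured TCP pose, the force and the opening at its end, in the units of the state.
- bot.get_obs(): the state, without advancing time (a new reading comes with each control period).
- bot.read_camera(name): name is "scene" or "top" or "wrist"; returns a dict with "frame" (480x640x3 uint8, red, green, blue), "mtx" (3x3 intrinsics, pixels), "R" (3x3) and "t" (3): a world point X has camera coordinates R X + t; the wrist camera has in their place "mount" (4x4, takes a point from camera to tool coordinates, whose origin is the TCP and whose axes are the flange's). Camera axes: x right, y down, z forward; pixel columns grow to the right and rows downward; lengths in m; the calibration is good to about 2 mm. The wrist camera is an equidistant fisheye: a pixel r from the principal point sees the ray r / f radians off the axis. A picture is of the moment at which its call begins: read the wrist's pose just before it. There is no depth.
- bot.finish_job(): hands the job in, once; it reports no verdict.
The state is a dict: "t": time; "joint_pos": joint angles; "joint_velocities": joint speeds; "effort": joint torques, N m; "eef_pos": TCP position; "tcp_rot": TCP orientation; "force": force on the tool from outside, world axes, zero at the start; "moment": the same for the moment, N m; "grip_width": finger opening in m.
Only numpy, scipy, OpenCV 4.12 (cv2) and the standard library are available. Lean on these libraries where they do the work, as an engineer would, in place of code of your own. Each camera call takes 0.05 s, during which the arm holds its last target.

### The job

Put the five clean pieces away: stack both round glass dishes centrally on the sprung dish lift, the large one underneath and the small one on top of it; stand the wide jar in the wide bay and the slim vial in the narrow bay of the bottle tray; and lay the white gel comb flat in the shallow tray. Set the glass down gently, without dropping it, and leave everything standing upright or lying flat, the right way up.

Things in the scene. Friction and masses are not known exactly. Their poses are not given: they have to be found in the camera images.
- dish_large: large closed glass dish, pale, a plain flat disc 60 mm in diameter and 20 mm high, about 90 g; flat top. Lies flat on the bench. Origin: centre of its underside, z up.
- dish_small: small closed glass dish, pale, a plain flat disc 42 mm in diameter and 18 mm high, about 45 g. Lies flat on the bench. Origin: centre of its underside, z up.
- jar_wide: wide amber glass jar with white cap, upright, 62 mm high: glass 54 mm in diameter up to 46 mm, then a cap 50 mm in diameter; 100 to 200 g. Origin: centre of its underside, z up.
- vial_slim: slim amber glass vial with white cap, upright, 62 mm high: glass 36 mm in diameter up to 46 mm, then a cap 32 mm in diameter; 50 to 100 g. Origin: centre of its underside, z up.
- comb: white plastic gel comb lying flat, 100 mm long (its y) and 36 mm wide (its x, from -18 to +18 mm): a straight back 16 mm wide and 12 mm thick on the -x side, eight teeth 10 mm thick pointing to +x; about 40 g. Can be gripped across its 36 mm width. Origin: middle of length and width, on its underside, z up.
- lift_top (a point): centre of the upper face of the dish lift's plate, a level steel disc 80 mm in diameter and 4 mm thick on a spring over a fixed grey square base (100 mm square, 22 mm high). The plate's upper face is 48 mm above the bench when empty. The point sinks with the plate; z up.
- lift_plate (a joint): how far the lift's plate has sunk, in m: 0 empty (up), 0.020 at its lower stop. Spring about 100 N/m, so the large dish sinks it about 8 mm and both about 12 mm.
- bottle_tray: fixed grey open tray, 84 mm (its x) by 148 mm (its y), walls 18 mm high and 4 mm thick, floor 4 mm thick, with two bays side by side along y. Wide bay: inside 76 x 76 mm, centred at y = +32 mm. Narrow bay: inside 76 mm (x) by 52 mm (y), centred at y = -44 mm. A 12 mm thick wall parts them. Origin: centre of the underside, z up.
- comb_tray: fixed white shallow open tray without bays, 118 mm (its x) by 148 mm (its y) outside, walls 4 mm thick and 12 mm high, floor about 4 mm thick. Origin: centre of the underside, z up.
Mind the look-alikes: they are no part of the job. Leave any purple look-alike of the jar_wide alone. There is more than one size of the comb; the job needs the smaller.

How it is judged:
By the outcome, as a careful person would: the job done as asked, in the order asked, and still so for the second after the job is handed in, with the robot touching nothing.
It also fails if it takes over 115 s, if anything falls off the work surface, if the arm or the gripper's body presses on something with over 40 N, if the wrist force passes 120 N, or if a joint passes its speed limit or range.

## Working session

There is one attempt and no reset: what is moved stays moved. The work goes in short steps, Python scripts to look and compute and a shell command to move; the robot and the scene stay as the last step left them, time stands still between calls to the robot, and variables do not carry over. Pictures are saved under pics/ and viewed, and the job is handed in when it is done.

```bash
ls; mkdir -p pics
cat > h.py <<'E'
import numpy as np, cv2
from workcell import bot
def snap(n,f):
    c=bot.read_camera(n); cv2.imwrite('pics/'+f,cv2.cvtColor(c['frame'],cv2.COLOR_RGB2BGR)); np.savez('pics/'+f+'.npz',**{k:np.array(v) for k,v in c.items()}); return c
def ray(c,uv,z):
    K,R,t=map(np.array,(c['mtx'],c['R'],c['t'])); t=t.ravel()
    d=R.T@np.linalg.inv(K)@np.array([uv[0],uv[1],1.]); o=-R.T@t
    return o+d*(z-o[2])/d[2]
E
python3 - <<'E'
from h import *
print(bot.get_obs())
for n in("scene","top","wrist"):
    c=snap(n,n+'0.png'); print(n,{k:np.round(v,4).tolist() for k,v in c.items() if k!='frame'})
E
```

```text
pics
{'t': 0.0, 'joint_pos': array([ 6.37533937e+01,  2.18387611e+01,  7.43833362e+01, -1.38547106e-03,
        8.38590302e+01, -1.23356693e+01]), 'joint_velocities': array([ 0.07470024,  0.10260897,  0.03205617, -0.00792262,  0.01327305,
       -0.03721633]), 'effort': array([-1.12434685e-03, -4.37929237e+01, -2.24563336e+01,  7.12977536e-02,
        3.51351709e-02, -8.60190016e-05]), 'eef_pos': array([0.1321069 , 0.5336082 , 0.23816701]), 'tcp_rot': array([-1.79920451e+02, -1.59864337e-02,  1.66089201e+02]), 'force': array([-0.23991995,  0.43249195,  1.02338172]), 'moment': array([ 0.0448087 , -0.02120955,  0.03949821]), 'grip_width': 0.08796335400023651}
scene {'mtx': [[491.3307, 0.0, 328.3334], [0.0, 491.3307, 236.5492], [0.0, 0.0, 1.0]], 'R': [[-0.4518, 0.8921, -0.0006], [0.6314, 0.3194, -0.7066], [-0.6302, -0.3196, -0.7076]], 't': [0.1676, -0.21, 1.3697]}
top {'mtx': [[444.0399, 0.0, 316.666], [0.0, 444.0399, 240.3583], [0.0, 0.0, 1.0]], 'R': [[0.016, -0.9998, 0.0079], [-0.9823, -0.0172, -0.1866], [0.1867, -0.0048, -0.9824]], 't': [-0.0111, 0.4202, 0.8152]}
wrist {'mtx': [[371.6483, 0.0, 319.3857], [0.0, 371.6483, 235.7195], [0.0, 0.0, 1.0]], 'mount': [[-0.0009, -0.9669, -0.255, 0.065], [1.0, -0.001, 0.0001, -0.0004], [-0.0004, -0.255, 0.9669, -0.1464], [0.0, 0.0, 0.0, 1.0]]}
```

View pics/top0.png

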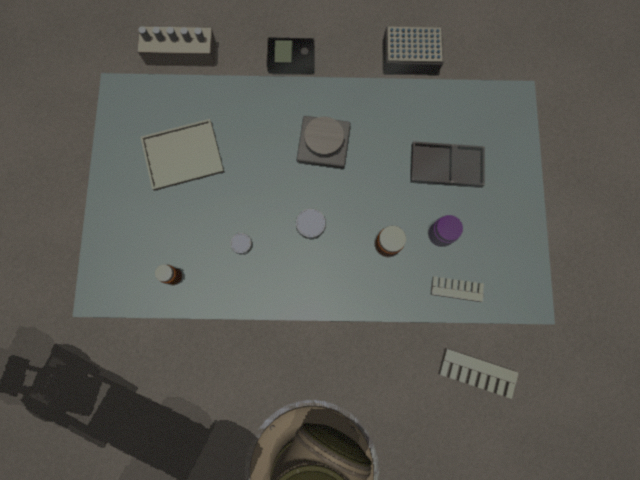

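View pics/scene0.png

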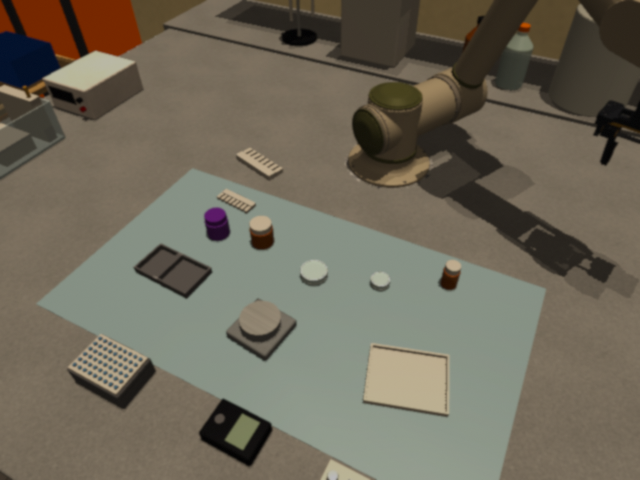

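View pics/wrist0.png

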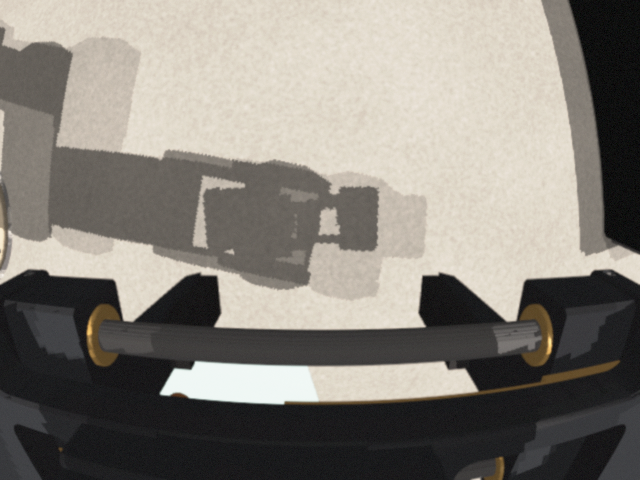

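The top view shows these pieces:
- Large dish (311,223), small dish (241,244).
- Jar (391,241), purple decoy (447,230), vial (167,274).
- Combs at (458,289) and (479,373).
- Lift (324,137), bottle tray (447,164), comb tray (183,154).

In the bottle tray, the wide bay is the left one in the image, towards +y. Next I'll measure these and enlarge the crops of the look-alikes.

Run:
```python
from h import *
im=cv2.imread('pics/top0.png')
a=cv2.resize(im[120:410,360:560],None,fx=2.8,fy=2,interpolation=3)
a=cv2.resize(im[120:410,360:560],None,fx=2,fy=2,interpolation=3)
b=cv2.resize(im[110:300,130:330],None,fx=2,fy=2,interpolation=3)
o=np.zeros((580,800,3),np.uint8); o[:,:400]=a; o[:380,400:]=b
cv2.imwrite('pics/crop0.png',o)
c=np.load('pics/top0.png.npz'); hsv=cv2.cvtColor(im,cv2.COLOR_BGR2HSV)
for n,p in dict(dL=(311,223),dS=(241,244),jar=(391,238),purple=(447,226),vial=(165,273),combS=(458,294),combL=(479,364),lift=(324,133),ctray=(183,154),wb=(432,163),nb=(467,163),bench=(270,280)).items(): print(n,hsv[p[1],p[0]])
```

```text
dL [110  17 134]
dS [105  15 132]
jar [ 37  18 130]
purple [141 100  92]
vial [ 23  18 128]
combS [ 40  24 130]
combL [ 36  28 128]
lift [ 25  25 110]
ctray [ 30  28 129]
wb [10 20 77]
nb [18 17 74]
bench [ 73  18 129]
```

View pics/crop0.png

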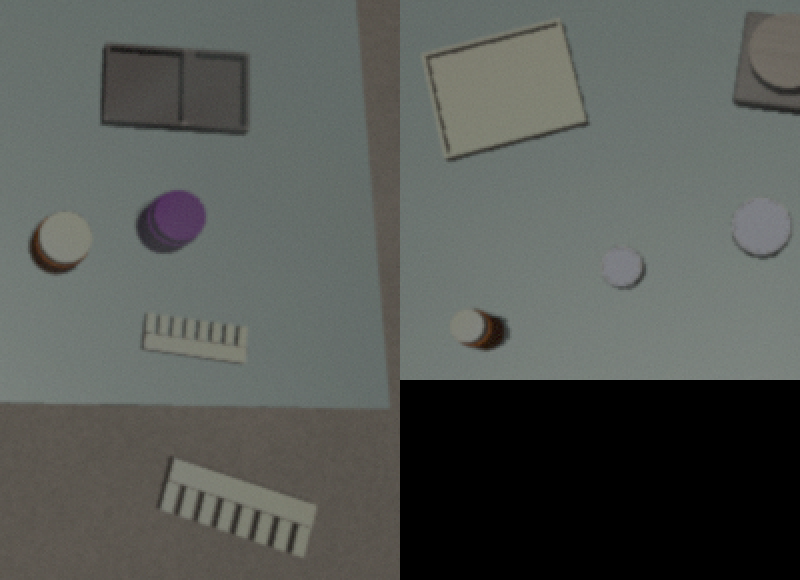

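The crop settles both choices. The amber jar with the white cap is at (391,241), and the purple one at (447,228) is the decoy. The smaller comb is at (458,289), about 52 px long, while the other at (479,373) is about 78 px and off the mat.

```bash
cat > m.py <<'E'
from h import *
im=cv2.imread('pics/top0.png'); c=np.load('pics/top0.png.npz')
lab=cv2.cvtColor(cv2.bilateralFilter(im,5,25,3),cv2.COLOR_BGR2LAB).astype(float)
def seg(p,r,thr,big=False):
    x,y=p; box=np.s_[y-r:y+r+1,x-r:x+r+1]
    ref=lab[y-3 if not big else y-3:y+4,x-3:x+4].reshape(-1,3).mean(0)
    d=np.linalg.norm((lab[box]-ref)*[.5,2,2],axis=2)
    m=(d<thr).astype(np.uint8)
    n,l,s,ce=cv2.connectedComponentsWithStats(m)
    k=l[r,r]; m=(l==k).astype(np.uint8)
    cs,_=cv2.findContours(m,cv2.RETR_EXTERNAL,cv2.CHAIN_APPROX_NONE)
    cc=max(cs,key=cv2.contourArea); return cc.reshape(-1,2)+[x-r,y-r]
def world(cc,z): return np.array([ray(c,q,z)[:2] for q in cc])
vis=im.copy()
for n,p,r,z,thr in [('dL',(311,223),25,.02,9),('dS',(241,244),20,.018,9),('jar',(391,238),22,.062,9),('vial',(165,273),16,.062,9),('lift',(324,135),32,.048,9),('combS',(458,294),32,.012,9),('ctray',(183,154),50,.004,10),('wb',(432,163),30,.004,8),('nb',(467,163),30,.004,8)]:
    cc=seg(p,r,thr); w=world(cc,z).astype(np.float32)
    cv2.drawContours(vis,[cc.reshape(-1,1,2)],-1,(0,0,255),1)
    (x,y),rad=cv2.minEnclosingCircle(w*1000); mr=cv2.minAreaRect(w*1000)
    el=cv2.fitEllipse(w*1000)
    print(n,'circ',np.round([x,y,2*rad],1),'ell',np.round(el[0]+el[1],1),'rect',np.round(mr[0]+mr[1],1),round(mr[2],1))
cv2.imwrite('pics/seg0.png',cv2.resize(vis[100:320,130:500],None,fx=2.1,fy=2.1,interpolation=3))
E
python3 m.py
```

```text
dL circ [461.5  10.7  60.2] ell [460.6   9.5  55.9  56.7] rect [460.   10.6  55.   57.6] 1.0
dS circ [417.5 148.3  42.6] ell [417.6 147.2  37.5  39.8] rect [418.5 146.9  40.3  35.5] 2.5
jar circ [ 423.8 -147.2   50.2] ell [ 423.9 -147.2   47.2   48.8] rect [ 423.7 -147.6   47.6   47.8] 44.7
vial circ [349.2 274.7  84.7] ell [350.1 274.9  62.6  74.1] rect [350.  274.8  62.4  59.1] 4.2
lift circ [623.8  -5.5 112.2] ell [630.5 -10.8  74.6 101.8] rect [627.  -12.2  85.   95. ] 84.6
combS circ [ 335.  -282.1  104.2] ell [ 334.3 -281.6   38.7  102.9] rect [ 335.7 -282.   100.    37.3] 82.4
ctray circ [607.1 280.9 187.4] ell [607.2 281.4 135.6 177.3] rect [607.2 281.7 119.5 149.1] 16.8
wb circ [ 596.7 -251.5  134. ] ell [ 598.  -252.    96.5  125.9] rect [ 597.7 -250.5  107.3   85. ] 87.2
nb circ [ 592.4 -298.3  130.2] ell [ 593.5 -305.2   96.7  113.1] rect [ 591.9 -300.2   98.7   91.4] 86.9
```

View pics/seg0.png

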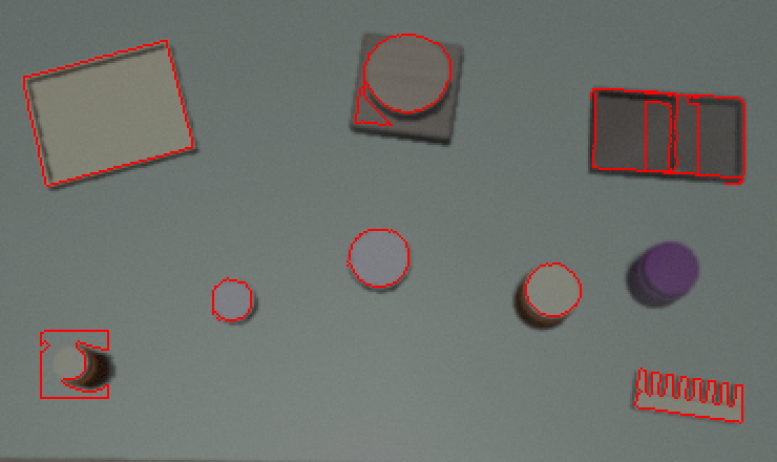

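```bash
cat > m2.py <<'E'
import m; from m import *
print('---')
vis=im.copy()
# lift tighter
for n,p,r,z,thr in [('lift',(324,133),30,.048,5),('lift',(324,133),30,.048,6),('vial',(164,273),14,.062,5),('vial',(164,273),14,.062,6.5),('ctray',(183,154),50,.012,10),('ctrayfloor',(183,154),50,.004,4)]:
    cc=seg(p,r,thr); w=world(cc,z).astype(np.float32)
    cv2.drawContours(vis,[cc.reshape(-1,1,2)],-1,(0,0,255),1)
    (x,y),rad=cv2.minEnclosingCircle(w*1000); mr=cv2.minAreaRect(w*1000); el=cv2.fitEllipse(w*1000)
    print(n,'circ',np.round([x,y,2*rad],1),'ell',np.round(el[0]+el[1],1),'rect',np.round(mr[0]+mr[1],1),round(mr[2],1))
# dark things: tray & lift base
mk=((lab[:,:,0]<108)).astype(np.uint8); mk[:125,380:]=0;mk[205:]=0; mk[:,:380]=0; mk[:,500:]=0
cs,_=cv2.findContours(mk,cv2.RETR_EXTERNAL,cv2.CHAIN_APPROX_NONE); cc=max(cs,key=cv2.contourArea).reshape(-1,2)
for z in(.0,.018):
    mr=cv2.minAreaRect(world(cc,z).astype(np.float32)*1000); print('btray',z,np.round(mr[0]+mr[1],1),round(mr[2],1))
cv2.drawContours(vis,[cc.reshape(-1,1,2)],-1,(0,0,255),1)
cv2.imwrite('pics/seg1.png',cv2.resize(vis[100:320,130:500],None,fx=2.1,fy=2.1,interpolation=3))
E
python3 m2.py | sed '1,/---/d'
```

```text
lift circ [633.9 -14.7  78.5] ell [634.  -14.4  75.5  76. ] rect [634.3 -14.1  75.6  76.4] 47.4
lift circ [634.2 -14.4  79.1] ell [634.1 -14.4  76.3  77.2] rect [634.8 -14.6  75.6  77.8] 47.4
vial circ [351.2 279.6  30.7] ell [351.2 279.4  28.   28.7] rect [351.6 279.3  29.8  27.6] 4.4
vial circ [351.8 280.   33.5] ell [351.4 279.9  29.8  30.5] rect [351.5 279.9  30.4  30.3] 20.0
ctray circ [603.9 278.4 185.7] ell [604.  278.8 134.3 175.7] rect [604.1 279.1 118.4 147.8] 16.8
ctrayfloor circ [604.2 277.  173.4] ell [603.7 276.  122.4 166. ] rect [603.9 276.3 108.2 140.4] 16.8
btray 0.0 [ 595.1 -274.5  157.5   93.7] 86.9
btray 0.018 [ 588.2 -268.9  154.3   91.8] 86.9
```

View pics/seg1.png

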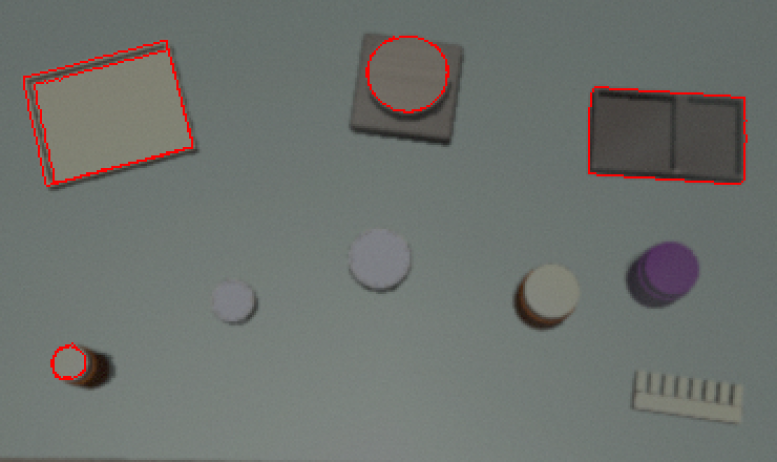

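Poses are good to about 2 mm. I'll move above the large dish first, with the jaws along world x.

```bash
python3 -m handwheel '[{"translation":[3.3,-5.2,0],"yaw":-9.5,"claw":1},{"translation":[6.6,-10.4,0],"yaw":-19,"claw":1},{"translation":[9.9,-15.6,0],"yaw":-28.5,"claw":1},{"translation":[13.2,-20.8,0],"yaw":-38,"claw":1},{"translation":[16.5,-26,0],"yaw":-47.5,"claw":1},{"translation":[19.8,-31.2,0],"yaw":-57,"claw":1},{"translation":[23.1,-36.4,0],"yaw":-66.5,"claw":1},{"translation":[26.4,-41.6,0],"yaw":-76,"claw":1}]'
```

```text
t: 1.15
eef_pos: [0.3968, 0.1158, 0.2384]
tcp_rot: [-180.0, -0.0, 89.8]
force: [0.5, 1.7, -0.0]
grip_width: 0.0882
```

```bash
python3 -m handwheel '[{"translation":[3.2,-5.3,-1],"yaw":0,"claw":1},{"translation":[6.4,-10.6,-5],"yaw":0,"claw":1},{"translation":[6.4,-10.6,-11],"yaw":0,"claw":1},{"translation":[6.4,-10.6,-13],"yaw":0,"claw":1}]'
cat >> h.py <<'E'
from scipy.spatial.transform import Rotation as Rot
def wsnap(f):
    o=bot.get_obs(); c=snap('wrist',f); 
    T=np.eye(4);T[:3,:3]=Rot.from_euler('xyz',o['tcp_rot'],degrees=True).as_matrix();T[:3,3]=o['eef_pos']
    c['T']=T@np.array(c['mount']); np.savez('pics/'+f+'.npz',**{k:np.array(v) for k,v in c.items()}); print('tcp',np.round(o['eef_pos']*1000,1),np.round(o['tcp_rot'],1)); return c
def wray(c,uv,z):
    K=np.array(c['mtx']);x=(uv[0]-K[0,2])/K[0,0];y=(uv[1]-K[1,2])/K[1,1];th=np.hypot(x,y)
    d=np.array([x/th*np.sin(th),y/th*np.sin(th),np.cos(th)]) if th>0 else np.array([0,0,1.])
    T=np.array(c['T']);d=T[:3,:3]@d;o=T[:3,3];return o+d*(z-o[2])/d[2]
E
python3 - <<'E'
from h import *
wsnap('w1.png')
E
```

```text
t: 1.65
eef_pos: [0.4598, 0.009, 0.1055]
tcp_rot: [-179.7, -0.1, 89.6]
force: [0.0, -0.2, 1.3]
grip_width: 0.0884
tcp [459.8   9.  105.5] [-1.797e+02 -1.000e-01  8.960e+01]
```

View pics/w1.png

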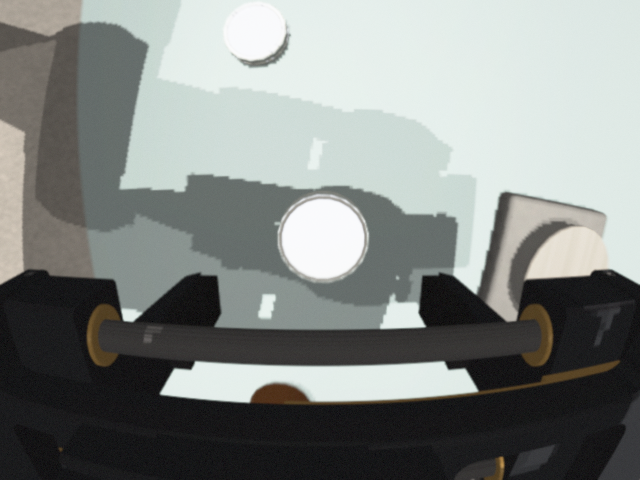

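The large dish shows at (323,238), in line with the jaws. I'll cast its rim and the small dish's onto their top planes.

```bash
cat >> h.py <<'E'
def wcirc(c,p,z,lo=225,r=60):
    g=cv2.cvtColor(np.array(c['frame']),cv2.COLOR_RGB2GRAY); 
    m=(cv2.medianBlur(g,3)>=lo).astype(np.uint8); n,l=cv2.connectedComponents(m); m=(l==l[p[1],p[0]]).astype(np.uint8)
    cs,_=cv2.findContours(m,0,1); cc=max(cs,key=cv2.contourArea).reshape(-1,2)
    w=np.array([wray(c,q,z)[:2] for q in cc],np.float32)*1000
    el=cv2.fitEllipse(w); (x,y),R=cv2.minEnclosingCircle(w); print('ell',np.round(el[0]+el[1],1),'circ',np.round([x,y,2*R],1))
E
python3 - <<'E'
from h import *
c=np.load('pics/w1.png.npz'); g=c['frame'].mean(2); print(g[238,270:380:3].astype(int))
for lo in(235,242,248): wcirc(c,(323,238),.02,lo); wcirc(c,(255,30),.018,lo)
E
```

```text
[104 105 114 173 229 250 250 250 250 251 250 250 250 250 251 250 250 250
 250 250 250 250 250 250 251 250 250 250 251 250 250 241 167 125 106 109
 106]
ell [461.6  10.4  52.   52.1] circ [461.6  10.3  52.8]
ell [481.   85.9 159.9 241.5] circ [471.9  67.1 269. ]
ell [461.6  10.5  51.4  51.7] circ [461.7  10.4  52.4]
ell [418.5 147.7  39.3  39.5] circ [418.6 147.8  40.4]
ell [461.6  10.5  50.7  50.8] circ [461.6  10.5  51.5]
ell [418.8 146.4  35.4  38.1] circ [418.8 147.4  39.1]
```

Both views agree within 1 mm. I'll go down to a tip height of about 3 mm and grip.

```bash
python3 -m handwheel '[{"translation":[0.2,0.15,-5],"yaw":0,"claw":1},{"translation":[0.2,0.15,-8.5],"yaw":0,"claw":1},{"translation":[0.2,0.15,-10.2],"yaw":0,"claw":1},{"translation":[0.2,0.15,-10.2],"yaw":0,"claw":0.5},{"translation":[0.2,0.15,-10.2],"yaw":0,"claw":0.5},{"translation":[0.2,0.15,-10.2],"yaw":0,"claw":0.5},{"translation":[0.2,0.15,-10.2],"yaw":0,"claw":0.5},{"translation":[0.2,0.15,-10.2],"yaw":0,"claw":0.5}]'
```

```text
t: 2.7
eef_pos: [0.4612, 0.011, 0.0023]
tcp_rot: [-179.6, -0.1, 89.7]
force: [0.2, 0.4, 6.2]
grip_width: 0.0592
```

```bash
python3 -m handwheel '[{"translation":[0,0,3],"yaw":0,"claw":0.4},{"translation":[0,0,7],"yaw":0,"claw":0.4},{"translation":[3,-0.4,10],"yaw":0,"claw":0.4},{"translation":[8,-1.2,10],"yaw":0,"claw":0.4},{"translation":[13,-2,10],"yaw":0,"claw":0.4},{"translation":[16,-2.5,10],"yaw":0,"claw":0.4},{"translation":[17.3,-2.5,10],"yaw":0,"claw":0.4},{"translation":[17.3,-2.5,10],"yaw":0,"claw":0.4}]'
python3 - <<'E'
from h import *
wsnap('w2.png'); snap('top','t2.png'); im=cv2.imread('pics/t2.png')
w=cv2.imread('pics/w2.png'); o=np.zeros((400,800,3),np.uint8); o[:300,:400]=cv2.resize(w,(400,300)); o[:400,400:]=cv2.resize(im[60:260,220:420],(400,400)); cv2.imwrite('pics/v2.png',o)
E
```

```text
t: 3.7
eef_pos: [0.6343, -0.014, 0.1015]
tcp_rot: [-179.5, -0.1, 89.7]
force: [-0.7, 0.0, -0.4]
grip_width: 0.0597
tcp [634.3 -14.  101.5] [-1.795e+02 -1.000e-01  8.970e+01]
```

View pics/v2.png

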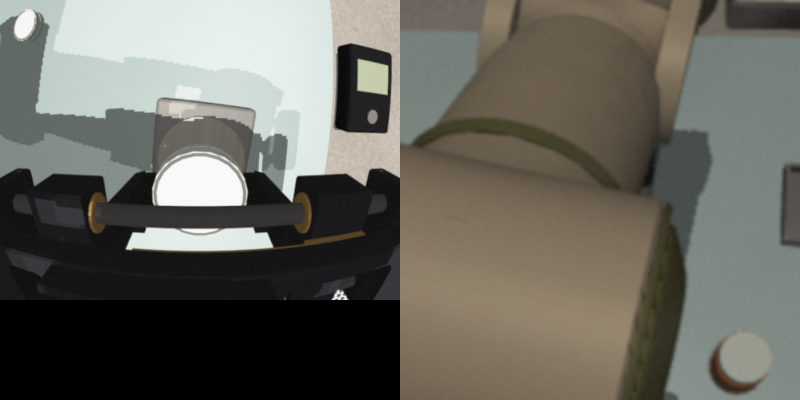

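The dish is held in the jaws over the lift; in the left panel the base's far corners are at about (160,98) and (254,107). I'll check the lift's centre from that edge.

Run:
```python
from h import *
c=np.load('pics/w2.png.npz'); cv2.imwrite('pics/w2c.png',cv2.cvtColor(cv2.resize(c['frame'][130:310,220:440],None,fx=3,fy=3,interpolation=3),cv2.COLOR_RGB2BGR))
t=np.load('pics/top0.png.npz')
for p in [(257,158),(407,172)]: print(np.round(wray(c,p,.022)*1000,1))
for p in [(303.5,116),(350.5,121.5),(298,162),(346,167)]: print(np.round(ray(t,p,.022)*1000,1))
```

```text
[595.9  40.7  22. ]
[688.1  31.9  22. ]
[685.8  27.4  22. ]
[675.5 -70.2  22. ]
[585.1  36.4  22. ]
[576.2 -61.2  22. ]
```

View pics/w2c.png

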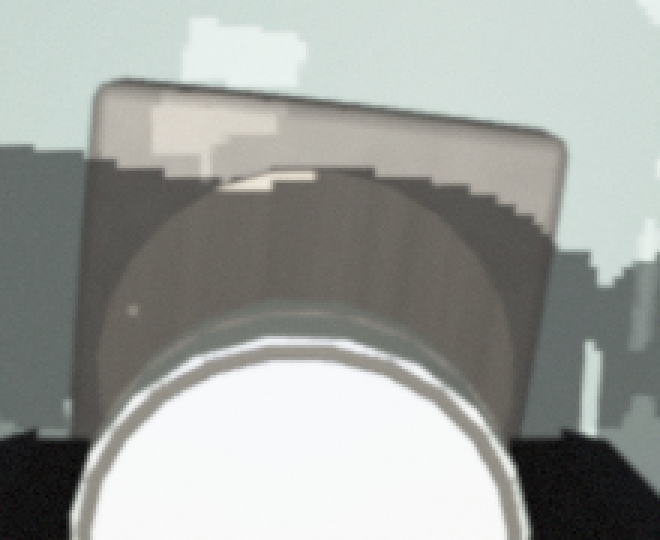

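Run:
```python
from h import *
from scipy.optimize import least_squares
c=np.load('pics/w2.png.npz')
P=[(98,350),(120,280),(150,240),(190,202),(240,178),(310,168),(400,190),(450,220),(490,270),(512,330)]
w=np.array([wray(c,(220+x/3-.3,130+y/3-.3),.048)[:2]*1000 for x,y in P])
s=least_squares(lambda p:np.hypot(*(w-p).T)-40,[634,-14]); print(s.x,np.round(s.fun,1))
s=least_squares(lambda p:np.hypot(*(w-p[:2]).T)-p[2],[634,-14,40]); print(s.x)
# edge midpoint of base
E=[(130,80),(540,130)]; print([np.round(wray(c,(220+x/3,130+y/3),.022)*1000,1) for x,y in E])
```

```text
[635.50161889 -13.94610051] [ 0.1 -0.1 -0.5  0.1  0.2  0.1 -0.2  0.2 -0.  -0.3]
[635.49274619 -13.67308855  39.78804993]
[array([599.9,  41.4,  22. ]), array([683.7,  30.9,  22. ])]
```

Plate centre from the wrist view is (635.5,-13.9), against (634.1,-14.4) from the top. I'll shift 1 mm in x, lower gently until the spring carries the dish, then release.

```bash
python3 -m handwheel '[{"translation":[0.1,0.0,-2],"yaw":0,"claw":0.4},{"translation":[0.1,0.0,-4],"yaw":0,"claw":0.4},{"translation":[0.1,0.0,-4.8],"yaw":0,"claw":0.4},{"translation":[0.1,0.0,-5.2],"yaw":0,"claw":0.4},{"translation":[0.1,0,-5.6],"yaw":0,"claw":0.4},{"translation":[0.1,0,-5.9],"yaw":0,"claw":0.4},{"translation":[0.1,0,-5.9],"yaw":0,"claw":0.4}]'; python3 -m handwheel '[{"translation":[0,0,0],"yaw":0,"claw":0.75},{"translation":[0,0,0],"yaw":0,"claw":0.85},{"translation":[0,0,0],"yaw":0,"claw":0.9},{"translation":[0,0,0],"yaw":0,"claw":0.9}]'
```

```text
t: 4.68
eef_pos: [0.6346, -0.0139, 0.0431]
tcp_rot: [-179.5, -0.1, 89.7]
force: [-0.5, -0.7, -0.4]
grip_width: 0.0593
t: 5.18
eef_pos: [0.6346, -0.0139, 0.0431]
tcp_rot: [-179.5, -0.1, 89.7]
force: [-0.3, 0.0, 0.3]
grip_width: 0.0793
```

Up, and over towards the small dish, with a look back from above.

```bash
python3 -m handwheel '[{"translation":[0,0,2],"yaw":0,"claw":1},{"translation":[0,0,6],"yaw":0,"claw":1},{"translation":[0,0,10],"yaw":0,"claw":1},{"translation":[0,-4,11],"yaw":0,"claw":1},{"translation":[0,-4,11],"yaw":0,"claw":1}]'
python3 - <<'E'
from h import *
wsnap('w3.png')
E
```

```text
t: 5.8
eef_pos: [0.6349, -0.0559, 0.154]
tcp_rot: [-179.6, -0.1, 89.5]
force: [-0.1, 1.3, -0.1]
grip_width: 0.088
tcp [634.9 -55.9 154. ] [-1.796e+02 -1.000e-01  8.950e+01]
```

View pics/w3.png

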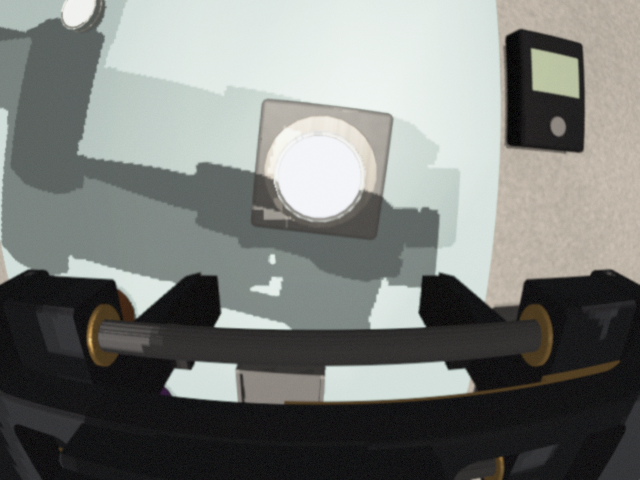

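The dish sits at (319,177) on the lift, inside the plate's rim. I'll measure it.

Run:
```python
from h import *
c=np.load('pics/w3.png.npz')
for lo in(225,235,242): wcirc(c,(319,177),.060,lo)
```

```text
ell [633.6  -7.6  61.2  65.4] circ [634.2  -7.4  67.6]
ell [632.5 -11.7  52.8  63.3] circ [632.5  -9.1  64.5]
ell [632.6 -13.   50.   59.4] circ [631.2  -9.7  63.2]
```

Run:
```python
from h import *
c=np.load('pics/w3.png.npz'); cv2.imwrite('pics/w3c.png',cv2.cvtColor(cv2.resize(c['frame'][90:250,240:400],None,fx=3.7,fy=3.7,interpolation=3),cv2.COLOR_RGB2BGR))
```

```text
(no output)
```

View pics/w3c.png

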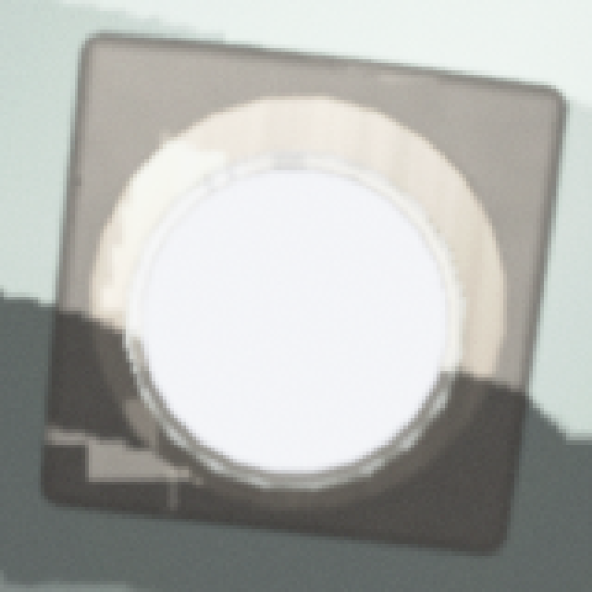

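Run:
```python
from h import *
from scipy.optimize import least_squares
c=np.load('pics/w3.png.npz')
def fit(P,z,r):
    w=np.array([wray(c,(240+x/3.7-.4,90+y/3.7-.4),z)[:2]*1000 for x,y in P])
    s=least_squares(lambda p:np.hypot(*(w-p[:2]).T)-p[2],[634,-14,r]); print(np.round(s.x,1),np.round(s.fun,1))
fit([(125,320),(465,320),(295,150),(295,490),(160,210),(420,430)],.060,30)
fit([(145,320),(449,320),(297,168),(295,472)],.060,30)
fit([(92,290),(507,290),(290,95),(400,118),(480,205),(125,185)],.040,40)
```

```text
[634.4 -14.5  30. ] [-0.4  0.1 -0.1  0.4  0.4 -0.3]
[635.  -14.7  26.8] [-0.1 -0.1  0.1  0.1]
[635.2 -12.9  39.5] [-0.1  0.3 -0.2  0.4 -0.5  0.2]
```

The large dish is centred within about 1.5 mm. Next is the small dish at (418,147.5).

```bash
python3 -m handwheel '[{"translation":[-4,4,0],"yaw":0,"claw":1},{"translation":[-8.4,8,0],"yaw":0,"claw":1},{"translation":[-12.8,12,0],"yaw":0,"claw":1},{"translation":[-17,16,0],"yaw":0,"claw":1},{"translation":[-20.5,19.3,-1],"yaw":0,"claw":0.9},{"translation":[-21.7,20.35,-5],"yaw":0,"claw":0.8},{"translation":[-21.7,20.35,-9],"yaw":0,"claw":0.8},{"translation":[-21.7,20.35,-11],"yaw":0,"claw":0.8}]'; python3 -m handwheel '[{"translation":[0,0,-2.5],"yaw":0,"claw":0.8},{"translation":[0,0,-4],"yaw":0,"claw":0.8},{"translation":[0,0,-4],"yaw":0,"claw":0.3},{"translation":[0,0,-4],"yaw":0,"claw":0.3},{"translation":[0,0,-4],"yaw":0,"claw":0.3},{"translation":[0,0,-4],"yaw":0,"claw":0.3},{"translation":[0,0,-4],"yaw":0,"claw":0.3}]'
```

```text
t: 6.85
eef_pos: [0.4159, 0.1498, 0.0413]
tcp_rot: [-179.4, -0.1, 89.7]
force: [-0.5, 0.2, 0.8]
grip_width: 0.0705
t: 7.72
eef_pos: [0.4158, 0.1498, 0.0012]
tcp_rot: [-179.3, -0.1, 89.7]
force: [0.1, 0.2, -0.0]
grip_width: 0.041
```

The small dish is gripped, at 41 mm opening. The TCP sits about 2 mm off the dish centre in y, so I'll compensate when placing it.

```bash
python3 -m handwheel '[{"translation":[0,0,4],"yaw":0,"claw":0.3},{"translation":[0,0,9],"yaw":0,"claw":0.3},{"translation":[4,-3,12],"yaw":0,"claw":0.3},{"translation":[9,-6.6,13],"yaw":0,"claw":0.3},{"translation":[14,-10.3,13],"yaw":0,"claw":0.3},{"translation":[18.6,-13.6,13],"yaw":0,"claw":0.3},{"translation":[21.4,-15.8,13],"yaw":0,"claw":0.3},{"translation":[21.9,-16.2,13],"yaw":0,"claw":0.3}]'
python3 -m handwheel '[{"translation":[0,0,0],"yaw":0,"claw":0.3}]'
python3 - <<'E'
from h import *
c=wsnap('w4.png');cv2.imwrite('pics/w4c.png',cv2.cvtColor(cv2.resize(c['frame'][140:340,200:440],None,fx=3,fy=3,interpolation=3),cv2.COLOR_RGB2BGR))
E
```

```text
t: 8.72
eef_pos: [0.6355, -0.0136, 0.1303]
tcp_rot: [-179.3, -0.1, 89.6]
force: [0.4, 0.7, -0.7]
grip_width: 0.0412
t: 8.85
eef_pos: [0.6348, -0.0131, 0.13]
tcp_rot: [-179.2, -0.1, 89.6]
force: [-0.1, 0.9, 0.0]
grip_width: 0.0411
tcp [634.8 -13.1 130. ] [-1.792e+02 -1.000e-01  8.960e+01]
```

View pics/w4c.png

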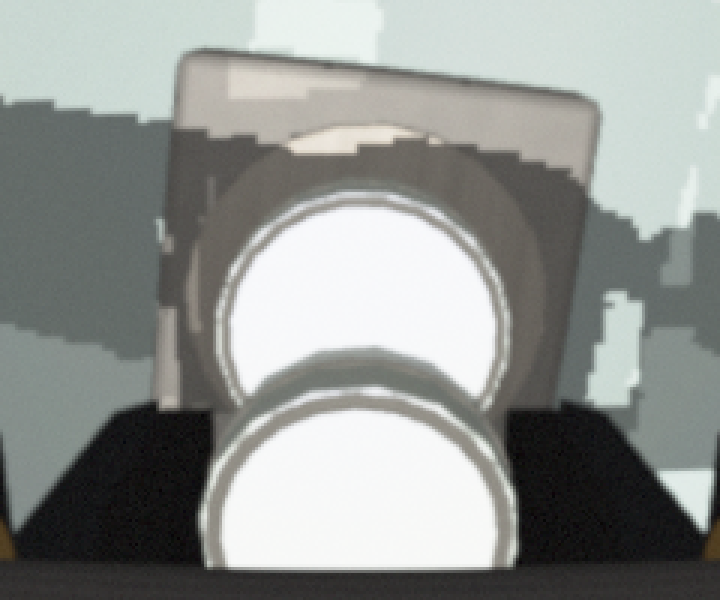

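The small dish is held in the foreground at about (320,310) full-frame, with the large dish on the plate behind it. I'll fit both rims.

Run:
```python
from h import *
from scipy.optimize import least_squares
c=np.load('pics/w4.png.npz')
def fit(P,z,r):
    w=np.array([wray(c,(200+x/3-.3,140+y/3-.3),z)[:2]*1000 for x,y in P])
    s=least_squares(lambda p:np.hypot(*(w-p[:2]).T)-r,[634,-14]); print(np.round(s.x,1),np.round(s.fun,1))
fit([(217,330),(509,330),(363,192),(260,232),(468,232)],.060,30)
fit([(204,520),(514,520),(359,389),(265,422),(455,422)],.1468,21)
```

```text
[634.8 -15.4] [-0.1 -0.3 -0.1 -0.   0.2]
[635.1 -16.9] [-0.5 -0.6  0.5 -0.3 -0.1]
```

```bash
python3 -m handwheel '[{"translation":[0,0.15,-3],"yaw":0,"claw":0.3},{"translation":[0,0.15,-5.5],"yaw":0,"claw":0.3},{"translation":[0,0.15,-6.4],"yaw":0,"claw":0.3},{"translation":[0,0.15,-6.8],"yaw":0,"claw":0.3},{"translation":[0,0.15,-7.1],"yaw":0,"claw":0.3},{"translation":[0,0.15,-7.3],"yaw":0,"claw":0.3},{"translation":[0,0.15,-7.3],"yaw":0,"claw":0.3}]'; python3 -m handwheel '[{"translation":[0,0,0],"yaw":0,"claw":0.52},{"translation":[0,0,0],"yaw":0,"claw":0.6},{"translation":[0,0,0],"yaw":0,"claw":0.75},{"translation":[0,0,0],"yaw":0,"claw":0.75},{"translation":[0,0,2],"yaw":0,"claw":0.8},{"translation":[0,0,6],"yaw":0,"claw":0.8},{"translation":[0,-4,9],"yaw":0,"claw":1},{"translation":[0,-4,9],"yaw":0,"claw":1}]'
python3 - <<'E'
from h import *
c=wsnap('w5.png');cv2.imwrite('pics/w5c.png',cv2.cvtColor(cv2.resize(c['frame'][60:260,200:440],None,fx=3,fy=3,interpolation=3),cv2.COLOR_RGB2BGR))
E
```

```text
t: 9.78
eef_pos: [0.6348, -0.0114, 0.0574]
tcp_rot: [-179.3, -0.1, 89.6]
force: [-0.5, 0.7, 0.2]
grip_width: 0.0412
t: 10.78
eef_pos: [0.6357, -0.0536, 0.1497]
tcp_rot: [-179.5, -0.1, 89.4]
force: [-1.0, 0.1, -0.7]
grip_width: 0.0874
tcp [635.7 -53.6 149.7] [-1.795e+02 -1.000e-01  8.940e+01]
```

View pics/w5c.png

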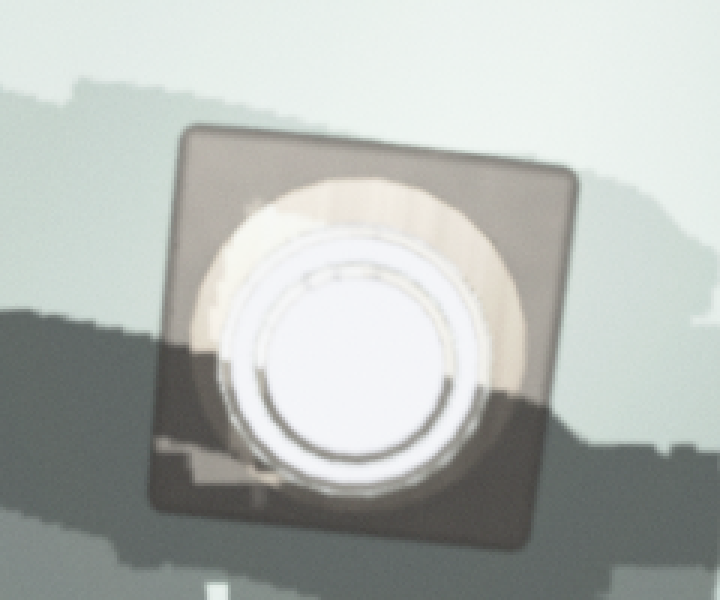

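The two dishes are stacked concentrically on the plate. Now I'll look at the bottle tray with the wrist camera.

```bash
python3 -m handwheel '[{"translation":[-1,-6,2],"yaw":0,"claw":1},{"translation":[-2,-12,4],"yaw":-2.5,"claw":1},{"translation":[-3,-18,6],"yaw":-2.5,"claw":1},{"translation":[-4,-22,6],"yaw":-2.5,"claw":1},{"translation":[-4.7,-26,6],"yaw":-2.5,"claw":1},{"translation":[-4.7,-26,6],"yaw":-2.5,"claw":1}]'
python3 - <<'E'
from h import *
c=wsnap('w6.png')
E
```

```text
t: 11.58
eef_pos: [0.5872, -0.3136, 0.2059]
tcp_rot: [-179.2, -0.2, 86.8]
force: [0.4, 0.6, -0.1]
grip_width: 0.088
tcp [ 587.2 -313.6  205.9] [-179.2   -0.2   86.8]
```

View pics/w6.png

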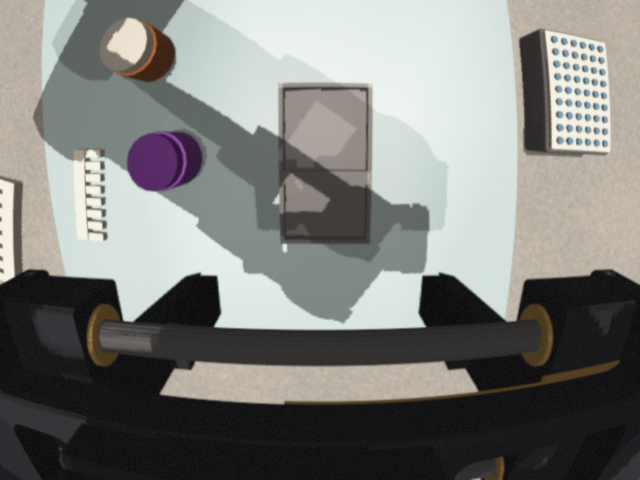

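The tray spans (278,83) to (372,243) with the divider at row 170, so the wide bay is the upper one (+y). I'll enlarge it for its corners.

Run:
```python
from h import *
c=np.load('pics/w6.png.npz');cv2.imwrite('pics/w6c.png',cv2.cvtColor(cv2.resize(c['frame'][75:255,265:385],None,fx=3.3,fy=3.3,interpolation=3),cv2.COLOR_RGB2BGR))
```

```text
(no output)
```

View pics/w6c.png

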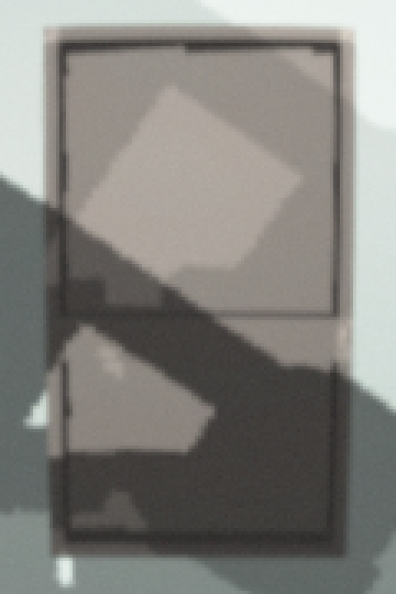

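Run:
```python
from h import *
c=np.load('pics/w6.png.npz')
w=np.array([wray(c,(265+x/3.3-.35,75+y/3.3-.35),.018)[:2]*1000 for x,y in [(43,28),(355,28),(345,555),(52,555)]],np.float32)
print(np.round(w,1)); mr=cv2.minAreaRect(w); print(mr)
C=w.mean(0); a=w[0]+w[1]-w[2]-w[3]; a/=np.linalg.norm(a); print(C,np.degrees(np.arctan2(a[1],a[0])),'wide',C+32*a,'narrow',C-44*a)
t=np.load('pics/top0.png.npz')
w=np.array([ray(t,(130+x/2.1,100+y/2.1),.018)[:2]*1000 for x,y in [(594,88),(746,97)]]); print(w)
```

```text
[[ 554.3 -193.7]
 [ 638.3 -198.3]
 [ 629.8 -345.2]
 [ 546.5 -340.8]]
((592.4254760742188, -269.4773254394531), (147.32449340820312, 84.19290161132812), 86.98216247558594)
[ 592.22217 -269.50043] 86.82514 wide [ 593.99445 -237.54955] narrow [ 589.7853 -313.4329]
[[ 634.79790445 -199.42831   ]
 [ 628.29711749 -348.83831046]]
```

Wide bay (594,-237.5), narrow bay (590,-313), tray yaw 86.9°. Now to the jar.

```bash
python3 -m handwheel '[{"translation":[-4,4,0],"yaw":0,"claw":1},{"translation":[-8,8,0],"yaw":0,"claw":1},{"translation":[-12,12.2,0],"yaw":0,"claw":1},{"translation":[-15.3,15.6,-2],"yaw":0,"claw":1},{"translation":[-16.3,16.6,-6],"yaw":0,"claw":1},{"translation":[-16.3,16.6,-8],"yaw":0,"claw":1},{"translation":[-16.3,16.6,-8],"yaw":0,"claw":1}]'
python3 - <<'E'
from h import *
c=wsnap('w7.png')
E
```

```text
t: 12.5
eef_pos: [0.4241, -0.144, 0.1252]
tcp_rot: [-179.1, -0.4, 87.0]
force: [0.0, 0.6, 0.4]
grip_width: 0.0883
tcp [ 424.1 -144.   125.2] [-179.1   -0.4   87. ]
```

View pics/w7.png

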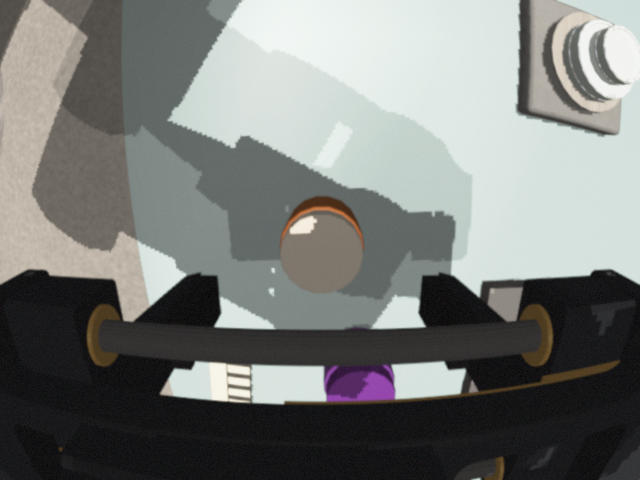

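The amber jar's cap is centred at about (321,251), and the purple one is behind at (359,383).

Run:
```python
from h import *
from scipy.optimize import least_squares
c=np.load('pics/w7.png.npz')
w=np.array([wray(c,p,.062)[:2]*1000 for p in [(280,251),(363,251),(321.5,293),(292,280),(351,280)]])
s=least_squares(lambda p:np.hypot(*(w-p[:2]).T)-25,[424,-147]); print(np.round(s.x,1),np.round(s.fun,1))
```

```text
[ 424.3 -144.8] [-0.4 -0.4  0.5 -0.3 -0.4]
```

```bash
python3 -m handwheel '[{"translation":[0,-0.15,-4],"yaw":0,"claw":1},{"translation":[0,-0.15,-8],"yaw":0,"claw":1},{"translation":[0,-0.15,-10.2],"yaw":0,"claw":1},{"translation":[0,-0.15,-10.2],"yaw":0,"claw":0.4},{"translation":[0,-0.15,-10.2],"yaw":0,"claw":0.4},{"translation":[0,-0.15,-10.2],"yaw":0,"claw":0.4},{"translation":[0,-0.15,-10.2],"yaw":0,"claw":0.4},{"translation":[0,-0.15,-10.2],"yaw":0,"claw":0.4}]'
```

```text
t: 13.55
eef_pos: [0.4251, -0.1463, 0.025]
tcp_rot: [-179.3, -0.2, 87.0]
force: [-0.9, -0.0, 7.2]
grip_width: 0.0532
```

```bash
python3 -m handwheel '[{"translation":[0,0,4],"yaw":0,"claw":0.4},{"translation":[0,0,9],"yaw":0,"claw":0.4},{"translation":[3,-1.5,10.5],"yaw":0,"claw":0.4},{"translation":[7.5,-4,10.5],"yaw":0,"claw":0.4},{"translation":[12,-6.5,10.5],"yaw":0,"claw":0.4},{"translation":[15.5,-8.4,10.5],"yaw":0,"claw":0.4},{"translation":[16.9,-9.1,10.5],"yaw":0,"claw":0.4},{"translation":[16.9,-9.1,10.5],"yaw":0,"claw":0.4}]'
python3 - <<'E'
from h import *
c=wsnap('w8.png')
E
```

```text
t: 14.55
eef_pos: [0.5943, -0.2375, 0.1295]
tcp_rot: [-179.2, -0.3, 87.0]
force: [-0.5, -0.0, -1.5]
grip_width: 0.0536
tcp [ 594.3 -237.5  129.5] [-179.2   -0.3   87. ]
```

View pics/w8.png

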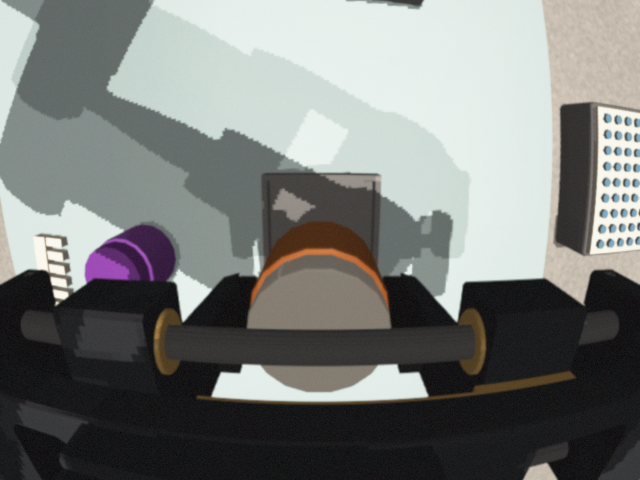

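The jar hangs upright over the wide bay, with jar at column 319 and tray mid-column 322. I'll lower it gently to just above the floor, then touch down.

```bash
python3 -m handwheel '[{"translation":[0,0,-4],"yaw":0,"claw":0.4},{"translation":[0,0,-7.5],"yaw":0,"claw":0.4},{"translation":[0,0,-9],"yaw":0,"claw":0.4},{"translation":[0,0,-9.5],"yaw":0,"claw":0.4},{"translation":[0,0,-9.8],"yaw":0,"claw":0.4},{"translation":[0,0,-9.9],"yaw":0,"claw":0.4},{"translation":[0,0,-10],"yaw":0,"claw":0.4}]';  python3 -m handwheel '[{"translation":[0,0,-0.05],"yaw":0,"claw":0.4},{"translation":[0,0,-0.1],"yaw":0,"claw":0.4}]'
```

```text
t: 15.48
eef_pos: [0.5939, -0.2372, 0.0303]
tcp_rot: [-179.3, -0.2, 87.0]
force: [-1.2, 1.2, -0.7]
grip_width: 0.0533
t: 15.72
eef_pos: [0.594, -0.2373, 0.0294]
tcp_rot: [-179.3, -0.2, 87.0]
force: [-0.3, -0.8, -1.1]
grip_width: 0.0535
```

```bash
python3 -m handwheel '[{"translation":[0,0,-0.1],"yaw":0,"claw":0.4},{"translation":[0,0,-0.15],"yaw":0,"claw":0.4}]'
```

```text
t: 15.98
eef_pos: [0.5941, -0.2373, 0.029]
tcp_rot: [-179.3, -0.2, 87.0]
force: [-3.2, 1.7, 9.6]
grip_width: 0.0534
```

Contact, at +9.6 N. I'll release and rise.

```bash
python3 -m handwheel '[{"translation":[0,0,0],"yaw":0,"claw":0.7},{"translation":[0,0,0],"yaw":0,"claw":0.8},{"translation":[0,0,0],"yaw":0,"claw":1},{"translation":[0,0,0],"yaw":0,"claw":1},{"translation":[0,0,3],"yaw":0,"claw":1},{"translation":[0,0,7],"yaw":0,"claw":1},{"translation":[0,-2,12],"yaw":0,"claw":1},{"translation":[0,-6,14],"yaw":0,"claw":1}]'
python3 - <<'E'
from h import *
c=wsnap('w9.png')
E
```

```text
t: 16.98
eef_pos: [0.595, -0.2973, 0.1726]
tcp_rot: [-179.5, -0.1, 87.2]
force: [0.5, -0.3, -0.2]
grip_width: 0.0884
tcp [ 595.  -297.3  172.6] [-1.795e+02 -1.000e-01  8.720e+01]
```

View pics/w9.png

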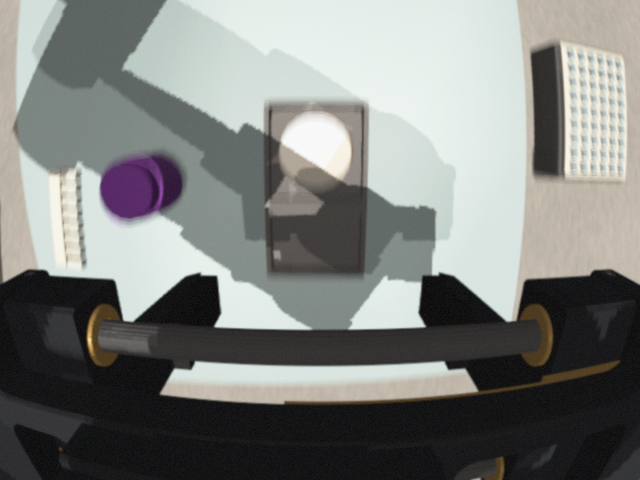

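The jar stands in the wide bay (cap at (316,150)). Off to the vial at (351.5,280).

```bash
python3 -m handwheel '[{"translation":[-2,5.3,1],"yaw":0,"claw":1},{"translation":[-4.3,11,1],"yaw":0,"claw":1},{"translation":[-6.7,16.7,1],"yaw":0,"claw":1},{"translation":[-9.1,22.4,1],"yaw":0,"claw":1},{"translation":[-11.5,28.1,1],"yaw":0,"claw":1},{"translation":[-13.9,33.8,1],"yaw":0,"claw":1},{"translation":[-16.3,39.5,1],"yaw":0,"claw":1},{"translation":[-18.7,45,1],"yaw":0,"claw":1}]';python3 -m handwheel '[{"translation":[-2.2,5,0],"yaw":0,"claw":1},{"translation":[-4.8,10.5,-1],"yaw":0,"claw":1},{"translation":[-5.7,12.7,-4],"yaw":0,"claw":1},{"translation":[-5.7,12.7,-5.5],"yaw":0,"claw":1},{"translation":[-5.7,12.7,-5.5],"yaw":0,"claw":1}]'
python3 - <<'E'
from h import *
c=wsnap('w10.png')
E
```

```text
t: 18.02
eef_pos: [0.4064, 0.1485, 0.1837]
tcp_rot: [-179.7, 0.1, 86.9]
force: [0.4, 0.0, -0.5]
grip_width: 0.0884
t: 18.65
eef_pos: [0.3488, 0.2755, 0.128]
tcp_rot: [-179.6, 0.2, 86.9]
force: [0.4, 0.1, 0.1]
grip_width: 0.0881
tcp [348.8 275.5 128. ] [-179.6    0.2   86.9]
```

View pics/w10.png

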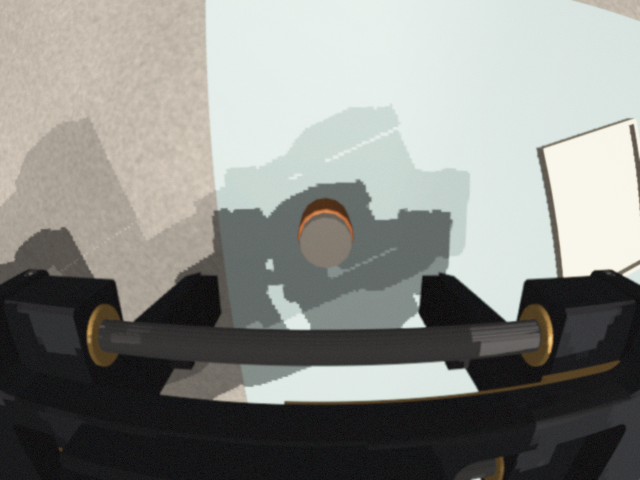

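Run:
```python
from h import *
from scipy.optimize import least_squares
c=np.load('pics/w10.png.npz')
w=np.array([wray(c,p,.062)[:2]*1000 for p in [(299,241),(352,241),(325.5,267),(307,260),(344,260),(325.5,212)]])
s=least_squares(lambda p:np.hypot(*(w-p[:2]).T)-16,[351,279]); print(np.round(s.x,1),np.round(s.fun,1))
t=np.load('pics/top0.png.npz');
```

```text
[352.3 281. ] [-0.2 -0.3  0.6  0.5  0.5  1.3]
```

The vial's cap at (325,240) gives (352,281), in agreement with the top view.

```bash
python3 -m handwheel '[{"translation":[0.3,0.5,-4],"yaw":0,"claw":0.9},{"translation":[0.3,0.5,-8],"yaw":0,"claw":0.8},{"translation":[0.3,0.5,-10.4],"yaw":0,"claw":0.8},{"translation":[0.3,0.5,-10.4],"yaw":0,"claw":0.2},{"translation":[0.3,0.5,-10.4],"yaw":0,"claw":0.2},{"translation":[0.3,0.5,-10.4],"yaw":0,"claw":0.2},{"translation":[0.3,0.5,-10.4],"yaw":0,"claw":0.2},{"translation":[0.3,0.5,-10.4],"yaw":0,"claw":0.2}]'
```

```text
t: 19.7
eef_pos: [0.3528, 0.2806, 0.0256]
tcp_rot: [-179.7, 0.1, 86.9]
force: [-1.0, -1.7, 7.7]
grip_width: 0.0351
```

```bash
python3 -m handwheel '[{"translation":[0,0,5],"yaw":0,"claw":0.2},{"translation":[0,0,10],"yaw":0,"claw":0.2},{"translation":[1.5,-3,13.5],"yaw":0,"claw":0.2},{"translation":[3.5,-8.5,13.5],"yaw":0,"claw":0.2},{"translation":[5.8,-14.2,13.5],"yaw":0,"claw":0.2},{"translation":[8,-20,13.5],"yaw":0,"claw":0.2},{"translation":[10.3,-25.7,13.5],"yaw":0,"claw":0.2},{"translation":[12.5,-31.4,13.5],"yaw":0,"claw":0.2}]'; python3 -m handwheel '[{"translation":[2.2,-5.6,0],"yaw":0,"claw":0.2},{"translation":[4.4,-11.2,0],"yaw":0,"claw":0.2},{"translation":[6.6,-16.8,0],"yaw":0,"claw":0.2},{"translation":[8.8,-22.4,0],"yaw":0,"claw":0.2},{"translation":[10.5,-26.5,0],"yaw":0,"claw":0.2},{"translation":[11.2,-28,0],"yaw":0,"claw":0.2},{"translation":[11.2,-28,0],"yaw":0,"claw":0.2},{"translation":[11.2,-28,0],"yaw":0,"claw":0.2}]'
python3 - <<'E'
from h import *
c=wsnap('w11.png')
E
```

```text
t: 20.7
eef_pos: [0.4781, -0.0354, 0.1609]
tcp_rot: [-179.8, 0.1, 86.9]
force: [1.2, -0.2, -0.6]
grip_width: 0.0354
t: 21.7
eef_pos: [0.5899, -0.3144, 0.1609]
tcp_rot: [-179.7, 0.1, 86.9]
force: [-0.4, 0.5, -0.7]
grip_width: 0.0354
tcp [ 589.9 -314.4  160.9] [-1.797e+02  1.000e-01  8.690e+01]
```

View pics/w11.png

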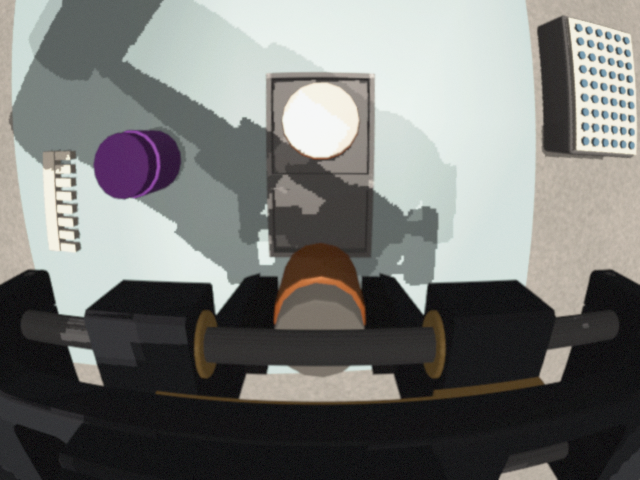

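The vial is held over the tray; the tray's rim corners are at (267,73), (376,73), (371,256) and (269,258). I'll recompute the bay from these.

Run:
```python
from h import *
c=np.load('pics/w11.png.npz')
w=np.array([wray(c,p,.018)[:2]*1000 for p in [(267,73),(376,73),(371,256),(269,257)]])
C=w.mean(0); a=w[0]+w[1]-w[2]-w[3]; a/=np.linalg.norm(a); print(np.round(w,1),C,np.degrees(np.arctan2(a[1],a[0])),C+32*a,C-44*a)
# jar cap
print(wray(c,(321,121),.066))
```

```text
[[ 555.4 -194.1]
 [ 639.4 -198.7]
 [ 630.1 -345.5]
 [ 546.2 -341.8]] [ 592.77325716 -270.01608759] 86.3947596187835 [ 594.78547478 -238.07941619] [ 590.00645793 -313.92901077]
[ 0.5947678  -0.23753638  0.066     ]
```

```bash
python3 -m handwheel '[{"translation":[0,0,-5],"yaw":0,"claw":0.2},{"translation":[0,0,-9],"yaw":0,"claw":0.2},{"translation":[0,0,-11.5],"yaw":0,"claw":0.2},{"translation":[0,0,-12.4],"yaw":0,"claw":0.2},{"translation":[0,0,-12.8],"yaw":0,"claw":0.2},{"translation":[0,0,-13],"yaw":0,"claw":0.2},{"translation":[0,0,-13.1],"yaw":0,"claw":0.2},{"translation":[0,0,-13.1],"yaw":0,"claw":0.2}]';  python3 -m handwheel '[{"translation":[0,0,-0.1],"yaw":0,"claw":0.2},{"translation":[0,0,-0.15],"yaw":0,"claw":0.2}]'
```

```text
t: 22.75
eef_pos: [0.5901, -0.3144, 0.0306]
tcp_rot: [-179.8, 0.1, 86.9]
force: [0.0, 0.4, -1.2]
grip_width: 0.0351
t: 23.0
eef_pos: [0.5902, -0.3145, 0.0296]
tcp_rot: [-179.8, 0.1, 86.9]
force: [-1.9, 0.7, 6.3]
grip_width: 0.0352
```

Contact at 6 N. Release.

```bash
python3 -m handwheel '[{"translation":[0,0,0],"yaw":0,"claw":0.45},{"translation":[0,0,0],"yaw":0,"claw":0.6},{"translation":[0,0,0],"yaw":0,"claw":0.8},{"translation":[0,0,0],"yaw":0,"claw":0.8},{"translation":[0,0,3],"yaw":0,"claw":0.8},{"translation":[0,0,7],"yaw":0,"claw":0.9},{"translation":[0,0,12],"yaw":0,"claw":1},{"translation":[-3,-2,14],"yaw":0,"claw":1}]'
python3 -m handwheel '[{"translation":[-5,1,0],"yaw":-1,"claw":1},{"translation":[-10,2,0],"yaw":-2,"claw":1},{"translation":[-15,3,-1],"yaw":-3,"claw":1},{"translation":[-20,4,-3],"yaw":-4,"claw":1},{"translation":[-22.5,4.8,-5],"yaw":-4.5,"claw":1},{"translation":[-22.5,4.8,-5],"yaw":-4.5,"claw":1}]'
python3 - <<'E'
from h import *
c=wsnap('w12.png'); snap('top','t12.png')
E
```

```text
t: 24.0
eef_pos: [0.5615, -0.3342, 0.1726]
tcp_rot: [180.0, 0.3, 87.1]
force: [-0.1, -0.9, -0.6]
grip_width: 0.0882
t: 24.75
eef_pos: [0.3354, -0.2854, 0.1223]
tcp_rot: [-180.0, 0.2, 82.5]
force: [0.3, -0.3, 0.3]
grip_width: 0.0883
tcp [ 335.4 -285.4  122.3] [-180.     0.2   82.5]
```

View pics/w12.png

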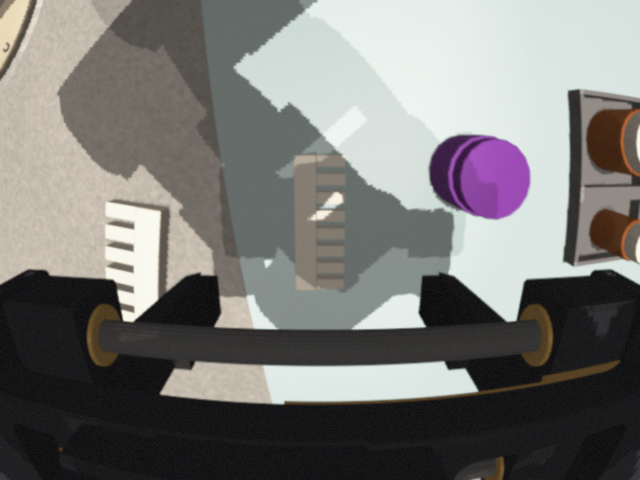

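View pics/t12.png

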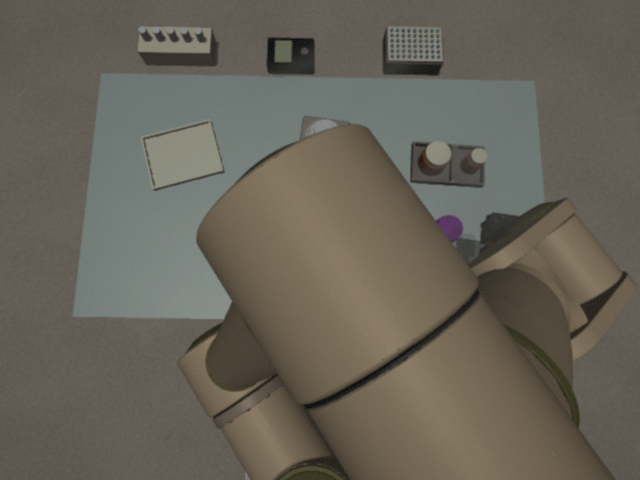

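Jar and vial both stand in their bays. In the wrist view the small comb is at (320,222), the larger comb at (135,260) stays alone, and the purple jar is at (485,177). The gripper body will pass over the purple jar, so I'll measure its height and the comb.

Run:
```python
from h import *
c=np.load('pics/w12.png.npz');cv2.imwrite('pics/w12c.png',cv2.cvtColor(cv2.resize(c['frame'][120:310,270:540],None,fx=2.9,fy=2.9,interpolation=3),cv2.COLOR_RGB2BGR))
t=np.load('pics/top0.png.npz')
for z in(.05,.056,.062,.068,.075): print(z,np.round(ray(t,(449,227),z)*1000,1),np.round(wray(c,(492,178),z)*1000,1))
```

```text
0.05 [ 448.8 -257.2   50. ] [ 449.7 -255.3   50. ]
0.056 [ 447.5 -255.3   56. ] [ 446.8 -254.4   56. ]
0.062 [ 446.1 -253.4   62. ] [ 443.9 -253.4   62. ]
0.068 [ 444.7 -251.6   68. ] [ 441.  -252.5   68. ]
0.075 [ 443.1 -249.4   75. ] [ 437.6 -251.4   75. ]
```

View pics/w12c.png

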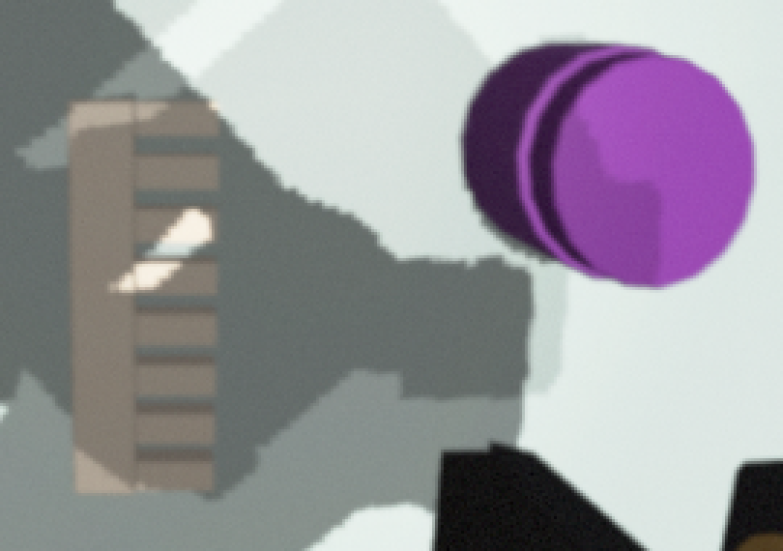

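Run:
```python
from h import *
c=np.load('pics/w12.png.npz')
q=[((68,102),.012),((217,100),.010),((215,489),.010),((75,494),.012)]
w=np.array([wray(c,(270+p[0]/2.9-.35,120+p[1]/2.9-.35),z)[:2]*1000 for p,z in q]); print(np.round(w,1),w.mean(0),cv2.minAreaRect(w.astype(np.float32)))
a=w[0]-w[3];b=w[1]-w[2];print(np.degrees(np.arctan2(a[1],a[0])),np.degrees(np.arctan2(b[1],b[0])))
```

```text
[[ 324.6 -229.2]
 [ 359.8 -233.5]
 [ 347.7 -332.1]
 [ 311.7 -327.9]] [ 335.9614523  -280.67702804] ((335.7291259765625, -280.69134521484375), (99.59151458740234, 36.307796478271484), 83.04702758789062)
82.52017537422608 83.04702618671546
```

The comb measures 99.6 x 36.3 mm, so it is the right one. Centre (336,-281), length at 82.8°. Gripping it now.

```bash
python3 -m handwheel '[{"translation":[0,0.4,-4],"yaw":0,"claw":0.75},{"translation":[0,0.4,-8],"yaw":0,"claw":0.7},{"translation":[0,0.4,-11],"yaw":0,"claw":0.7},{"translation":[0,0.4,-11.9],"yaw":0,"claw":0.7},{"translation":[0,0.4,-11.9],"yaw":0,"claw":0.2},{"translation":[0,0.4,-11.9],"yaw":0,"claw":0.2},{"translation":[0,0.4,-11.9],"yaw":0,"claw":0.2},{"translation":[0,0.4,-11.9],"yaw":0,"claw":0.2}]'; python3 -m handwheel '[{"translation":[0,0,0],"yaw":0,"claw":0.2},{"translation":[0,0,4],"yaw":0,"claw":0.2},{"translation":[0,0,9],"yaw":0,"claw":0.2},{"translation":[0,0,13],"yaw":0,"claw":0.2},{"translation":[0,0,13],"yaw":0,"claw":0.2}]'
python3 - <<'E'
from h import *
c=wsnap('w13.png')
E
```

```text
t: 25.85
eef_pos: [0.3377, -0.2834, 0.0052]
tcp_rot: [179.8, 0.4, 82.6]
force: [-0.7, 1.7, 7.4]
grip_width: 0.035
t: 26.48
eef_pos: [0.3384, -0.2843, 0.1377]
tcp_rot: [179.6, 0.7, 82.6]
force: [-0.0, -0.3, -0.6]
grip_width: 0.0353
tcp [ 338.4 -284.3  137.7] [179.6   0.7  82.6]
```

View pics/w13.png

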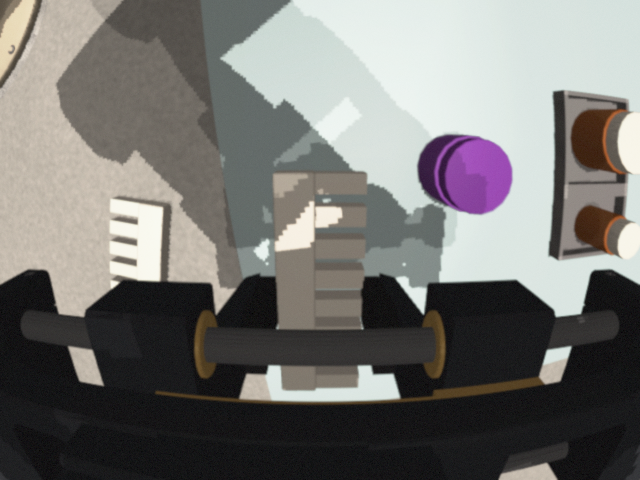

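The comb is held level. Now to the comb tray at (604,278.5), turning +24°.

```bash
python3 -m handwheel '[{"translation":[2,4.4,0],"yaw":2,"claw":0.2},{"translation":[4.4,9.6,0],"yaw":5,"claw":0.2},{"translation":[6.9,14.8,0],"yaw":8,"claw":0.2},{"translation":[9.4,20,0],"yaw":11,"claw":0.2},{"translation":[11.9,25.2,0],"yaw":14,"claw":0.2},{"translation":[14.4,30.4,0],"yaw":17,"claw":0.2},{"translation":[16.9,35.6,0],"yaw":20,"claw":0.2},{"translation":[19.3,40.8,0],"yaw":23,"claw":0.2}]'; python3 -m handwheel '[{"translation":[2.4,5.2,0],"yaw":1,"claw":0.2},{"translation":[4.8,10.2,0],"yaw":1,"claw":0.2},{"translation":[6.7,14.2,0],"yaw":1,"claw":0.2},{"translation":[7.3,15.5,0],"yaw":1,"claw":0.2},{"translation":[7.3,15.5,0],"yaw":1,"claw":0.2},{"translation":[7.3,15.5,0],"yaw":1,"claw":0.2}]'
python3 - <<'E'
from h import *
c=wsnap('w14.png')
E
```

```text
t: 27.52
eef_pos: [0.5308, 0.1263, 0.134]
tcp_rot: [179.9, 0.5, 105.7]
force: [0.4, -0.5, -0.6]
grip_width: 0.035
t: 28.28
eef_pos: [0.6034, 0.28, 0.1336]
tcp_rot: [180.0, 0.5, 106.6]
force: [1.0, -0.4, -0.8]
grip_width: 0.0355
tcp [603.4 280.  133.6] [180.    0.5 106.6]
```

View pics/w14.png

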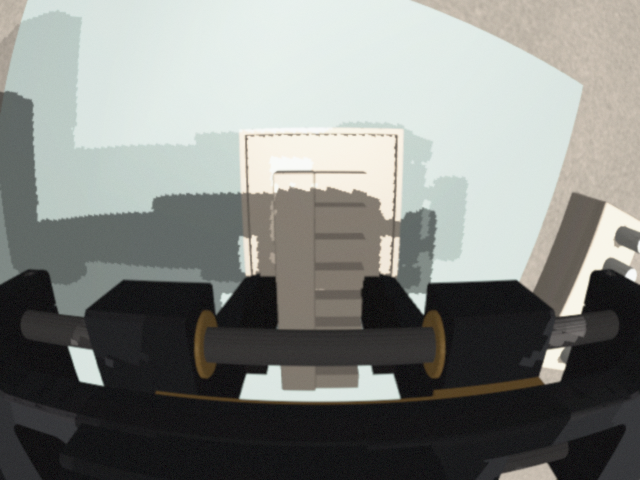

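The comb is parallel to the tray and centred sideways (comb column 320, tray far corners (239,130) and (404,129)). I'll check along its length.

Run:
```python
from h import *
c=np.load('pics/w14.png.npz')
w=np.array([wray(c,p,.012)[:2]*1000 for p in [(239,130),(404,129)]]);print(w)
d=w[1]-w[0];L=np.linalg.norm(d);d/=L;n=np.array([-d[1],d[0]]);print(L,np.degrees(np.arctan2(d[1],d[0])),'centre',w.mean(0)-74*n)
# comb far end at height
print(np.mean([wray(c,p,.1336-.0052+.012)[:2]*1000 for p in [(274,172),(365,172)]],0)-50*n)
```

```text
[[527.41927242 332.57801988]
 [641.26316987 367.325946  ]]
119.0287837363216 16.97346385438736 centre [605.94394993 279.17541826]
[602.93110475 282.90823851]
```

```bash
python3 -m handwheel '[{"translation":[0.2,-0.3,-4.5],"yaw":0,"claw":0.2},{"translation":[0.2,-0.3,-9],"yaw":0,"claw":0.2},{"translation":[0.2,-0.3,-11.4],"yaw":0,"claw":0.2},{"translation":[0.2,-0.3,-12],"yaw":0,"claw":0.2},{"translation":[0.2,-0.3,-12.3],"yaw":0,"claw":0.2},{"translation":[0.2,-0.3,-12.4],"yaw":0,"claw":0.2},{"translation":[0.2,-0.3,-12.4],"yaw":0,"claw":0.2}]'; python3 -m handwheel '[{"translation":[0,0,-0.1],"yaw":0,"claw":0.2},{"translation":[0,0,-0.15],"yaw":0,"claw":0.2}]'
```

```text
t: 29.2
eef_pos: [0.6059, 0.277, 0.0108]
tcp_rot: [179.9, 0.5, 106.6]
force: [0.3, -0.4, -0.5]
grip_width: 0.0349
t: 29.45
eef_pos: [0.606, 0.2771, 0.0096]
tcp_rot: [179.8, 0.5, 106.6]
force: [0.0, -0.3, -0.3]
grip_width: 0.0349
```

```bash
python3 -m handwheel '[{"translation":[0,0,-0.1],"yaw":0,"claw":0.2},{"translation":[0,0,-0.15],"yaw":0,"claw":0.2}]'
```

```text
t: 29.7
eef_pos: [0.606, 0.2771, 0.0093]
tcp_rot: [179.8, 0.5, 106.6]
force: [-5.3, -1.6, 12.0]
grip_width: 0.0354
```

Touching the tray floor. I'll release and rise.

```bash
python3 -m handwheel '[{"translation":[0,0,0],"yaw":0,"claw":0.45},{"translation":[0,0,0],"yaw":0,"claw":0.55},{"translation":[0,0,0],"yaw":0,"claw":0.6},{"translation":[0,0,0],"yaw":0,"claw":0.6},{"translation":[0,0,3],"yaw":0,"claw":0.6},{"translation":[0,0,8],"yaw":0,"claw":0.8},{"translation":[0,0,14],"yaw":0,"claw":1},{"translation":[-3,-3,18],"yaw":0,"claw":1}]'
python3 -m handwheel '[{"translation":[-6,1,0],"yaw":0,"claw":1},{"translation":[-12,2,0],"yaw":0,"claw":1},{"translation":[-18,3,0],"yaw":0,"claw":1},{"translation":[-24,5,0],"yaw":0,"claw":1},{"translation":[-30,9,0],"yaw":0,"claw":1},{"translation":[-34,13,0],"yaw":0,"claw":1},{"translation":[-37,18,0],"yaw":0,"claw":1},{"translation":[-39,22,0],"yaw":0,"claw":1}]'
python3 - <<'E'
from h import *
snap('top','t15.png'); snap('scene','s15.png')
t=cv2.imread('pics/t15.png');s=cv2.imread('pics/s15.png')
cv2.imwrite('pics/t15c.png',cv2.resize(t[90:330,70:560],None,fx=1.6,fy=1.6,interpolation=3))
cv2.imwrite('pics/s15c.png',cv2.resize(s[150:430,60:500],None,fx=1.8,fy=1.8,interpolation=3))
E
```

```text
t: 30.7
eef_pos: [0.5769, 0.2477, 0.1917]
tcp_rot: [179.6, 0.5, 106.7]
force: [0.2, -0.3, 0.4]
grip_width: 0.0809
t: 31.7
eef_pos: [0.185, 0.4694, 0.1919]
tcp_rot: [179.5, 0.5, 106.8]
force: [1.4, -0.3, 0.2]
grip_width: 0.0881
```

View pics/t15c.png

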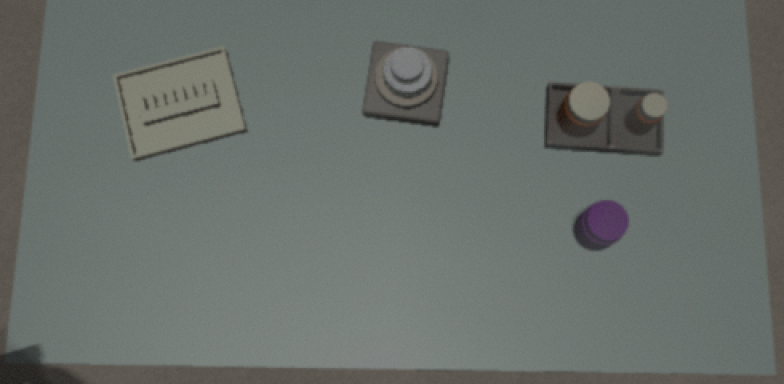

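View pics/s15c.png

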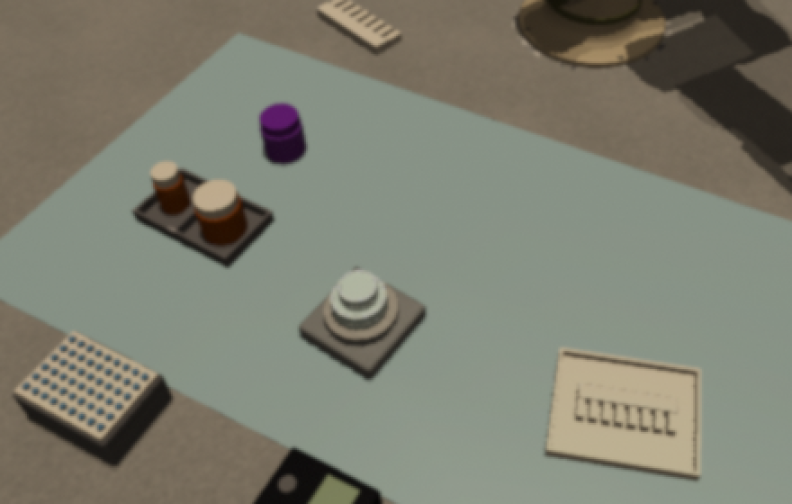

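Both views show:
- the dishes stacked centrally on the lift;
- the jar in the wide bay and the vial in the narrow bay, both upright;
- the comb flat in the shallow tray;
- the purple jar and the large comb not moved, and the arm clear.

I'll hand it in.

```bash
python3 -c "
from workcell import bot
print(bot.finish_job())"
```

```text
the job is handed in; nothing more can be done
None
```

All five pieces are put away in the order asked, and I handed the job in at about 32 s of the 115 s allowed.

- **Dishes:** the large dish is on the sprung lift, about 1.5 mm from the plate's centre, with the small one on top. The small dish's centring was judged by eye only, and it looked concentric.
- **Jar and vial:** the jar stands upright in the wide bay and the vial in the narrow bay. I released each only after the force reading showed it touching the tray floor, at 10 N and 6 N.
- **Comb:** the smaller comb (measured 99.6 x 36.3 mm) lies flat in the shallow tray, released after floor contact at 12 N.
- **Look-alikes:** the gripper did not reach for the purple jar or the larger comb. Its body passed close above the purple jar, which looked unmoved afterwards.

The last top and scene pictures, taken with the arm clear, show every piece in place and nothing fallen.

Some checks disagreed slightly along the way. The wrist and top views differed by about 2.5 mm on the jar's position. The arm stopped up to 2.5 mm from its commanded points, and the tool tilted up to 0.9°. I corrected the position errors where they mattered, and they were all well within the room available.

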